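# Clip the blue-lidded food tub shut

## Robot

A 7-joint arm with a two-finger parallel gripper is mounted at the origin on the work surface. World frame = base frame: x ahead of the robot, y to its left, z up, the work surface at z = 0. Lengths are in m, angles in rad, forces in N, time in s.
With the tool pointing down it reaches from about 0.425 to 0.925 m from the base axis. Payload 6.8 kg.
Tool frame: the origin (TCP) lies on the front face of the gripper's body, between the roots of the fingers; the fingertips stand 73 mm ahead of it and the grasp point (between the pads) lies 54 mm ahead of it (env.nose_length is the distance from the TCP to the fingertips, in m); z points along the fingers, y is the line along which they close (so a half turn about z gives the same grasp; the last joint's range is limited). The gripper opens to 85 mm and grips with 20 to 120 N. Pads are 22 mm wide; open, the fingers measure 114 mm over their backs; the gripper's body (76 mm by 85 mm) begins 54 mm behind the grasp point. The pads swing forward as they close: fully open they stand 13 mm farther back than shut.
Start: joints at [1.198, 0.477, 0.022, 1.555, -0.011, 1.109, -0.083], TCP at [0.177, -0.651, 0.304] pointing down, gripper open.
Joint ranges: [-2.96, 2.96], [-0.34, 2.1], [-1.41, 1.46], [0.24, 2.44], [-1.37, 4.51], [0.17, 1.92], [-2.96, 2.96]. Speed limits (rad/s): [2.39, 2.39, 3.14, 3.14, 3.14, 3.14, 3.14].

## Interface

Orientations are given as a unit quaternion [w, x, y, z].
In Python, from cell import env, kin, camera, calibration, job gives the robot as it stands. The module is installed in compiled form; this text tells all that it offers. Calls block until the motion is done:
- env.reach(position, orientation): joint-space move of the TCP to a pose.
- env.movel(position, velocity=0.15, rot=None, stop_force=None): straight line of the TCP; rot=None keeps the orientation; velocity is the mean speed in m/s. With stop_force (N) it stops when the force on the tool has changed by that much, and returns True; else False.
- env.goto_joints(angles): joint-space move.
- env.grip(opening, f_grip=None): finger opening in m; f_grip is the grip in N (None keeps the last); returns when the fingers have stopped.
- env.dwell(seconds).
- kin.inverse_kinematics(position, orientation): joint angles nearest the present ones, or None.
- env.get_state(): the state.
- camera(name): name is "scene" or "top"; returns (picture, depth): 384x512x3 uint8, blue, green, red; 384x512 float32, m along the optical axis (not along the pixel's ray), 0 where there is no reading.
- calibration(name): a dict with "fx", "fy", "cx", "cy" (pixels), "k1" (the pictures are not rectified: a ray, as slopes to the right and down, at radius r is drawn at 1 + k1 r^2 times it, then the intrinsics apply), "rvec" (rotation vector, rad) and "tvec" (3), from world to camera coordinates, as OpenCV has them. Camera axes: x right, y down, z forward; pixel columns grow to the right and rows downward; lengths in m; the calibration is good to about 2 mm. A picture is of the moment at which its call begins. calibration takes no time and is no camera call.
A pose or a line that the arm cannot do raises env.PlanningError and nothing moves.
- job.job_done(): hands the job in; it is judged then, once.
The state is a dict: "time": time; "qpos": joint angles; "joint_velocities": joint speeds; "joint_torque": joint torques, N m; "tcp_pos": TCP position; "orientation": TCP orientation; "force": force on the tool from outside, world axes, zero at the start; "torque": the same for the moment, N m; "opening": finger opening in m; "gripper_force": force on a finger pad.
Only numpy, scipy, OpenCV 4.12 (cv2) and the standard library are available. Lean on these libraries where they do the work, as an engineer would, in place of code of your own. Each camera call takes 0.05 s, during which the arm holds its last target. There are 200 camera calls.

## Task

Close the latch of the food tub with the blue lid: swing its steel wire loop over the lid so that the loop's bar drops behind the keeper's tooth, then press the red lever all the way down so that it pulls the lid tight and stays down by itself. Leave the loop and the lever of the tub with the orange lid alone.

Things in the scene. Friction and masses are not known exactly. Their poses are not given: they have to be found in the camera images.
- tub_keeper (a point): Bar's seat in the keeper: blue ledge on the front edge of the blue lid (tub 180 x 140 x 110 mm, fixed). x points out of the tub across the latch, y along the bar, z up. Trough 18 mm wide between lid edge (14 mm inward) and a tooth 4 mm outward, 4 mm thick, top 3.5 mm above this point. Now about 124 mm up, the gasket holding the lid 6 mm ajar; sealed 118.5 mm.
- tub_bar (a point): Middle of the steel loop's bar: 8 mm thick, 48 mm long along the seat's y. Starts leaning out, about 52 mm outward of the seat and 16 mm above it. The loop swings on a 58 mm radius about a pin in the lever, 30 mm outward of the seat and 37 mm below it. Moves freely; pushed inward past the pin (to within 15 mm of the seat) it drops behind the tooth by itself while the lever is up.
- tub_lever_pad (a point): Middle of the red lever's handle plate (34 x 32 x 5 mm), under the loop, about 45 mm outward of the seat, about 100 mm up when open. Pivot 16 mm outward of the seat, 80 mm up. Swings outward and down to a stop: then 33 mm outward of the seat, 49 mm up, the plate sloping down and out at 45 degrees. A straight push down 41 mm outward of the seat takes it home (under 18 N); it stays.
- spare_bar (a point): Bystander: middle of the bar of the same kind of loop on the orange-lidded tub, otherwise the same tub and latch, also open. Must be left as it is.

How it is judged:
By the outcome, as a careful person would: the job done as asked, in the order asked, and still so for the second after the job is handed in, with the robot touching nothing.
It also fails if it takes over 34 s, if anything falls off the work surface, if the arm or the gripper's body presses on something with over 40 N, if the wrist force passes 120 N, or if a joint passes its speed limit or range.

## Working session

There is one attempt and no reset: what is moved stays moved. The work goes in short steps, each a Python script; the robot and the scene stay as the last script left them, time stands still between calls to the robot, and variables do not carry over. Pictures are saved under pics/ and viewed, at most 10 in all, crops included, and the job is handed in when it is done.

```bash
mkdir -p pics; cat > h.py <<'E'
import numpy as np, cv2
from cell import env, kin, camera, calibration, job
def cloud(name):
    im,d=camera(name); c=calibration(name)
    K=np.array([[c['fx'],0,c['cx']],[0,c['fy'],c['cy']],[0,0,1]])
    h,w=d.shape; u,v=np.meshgrid(np.arange(w,dtype=float),np.arange(h,dtype=float))
    p=np.stack([u,v],-1).reshape(-1,1,2)
    n=cv2.undistortPoints(p,K,np.array([c['k1'],0,0,0,0.])).reshape(h,w,2)
    P=np.dstack([n*d[...,None],d])
    R=cv2.Rodrigues(np.array(c['rvec'],float))[0]
    W=(P-np.array(c['tvec'],float).ravel())@R
    W[d==0]=np.nan
    return im,d,W
E
python3 - <<'E'
from h import *
for n in ('scene','top'):
    im,d,W=cloud(n); np.savez(n+'.npz',im=im,d=d,W=W); cv2.imwrite(f'pics/{n}0.png',im)
    hsv=cv2.cvtColor(im,cv2.COLOR_BGR2HSV)
    for nm,lo,hi in (('blue',(95,100,50),(130,255,255)),('red',(0,150,60),(6,255,255)),('orange',(8,150,80),(22,255,255))):
        m=cv2.inRange(hsv,lo,hi); k,l,s,c=cv2.connectedComponentsWithStats(m)
        for i in range(1,k):
            if s[i,4]>40: print(n,nm,s[i],c[i].round(),np.nanmedian(W[l==i],0).round(3))
s=env.get_state(); print(s['time'],s['orientation'],env.nose_length)
E
```

```text
scene blue [335   0  22   5  76] [346.   1.] [-0.174 -0.623  0.01 ]
scene blue [ 208   86  105   77 4311] [259. 124.] [ 0.485 -0.157  0.132]
scene red [201 164  17  10  51] [209. 169.] [ 0.622 -0.123  0.112]
scene red [320 271  14  16  71] [326. 278.] [0.571 0.182 0.115]
scene red [332 270  13  16  76] [338. 277.] [0.541 0.183 0.086]
scene orange [ 336  183  134  111 8304] [399. 237.] [0.429 0.195 0.132]
scene orange [ 139  224   40   49 1080] [163. 248.] [ 0.766 -0.043  0.061]
top blue [   0   55   59   94 2330] [17. 99.] [0.815 0.551 0.005]
top blue [ 311  195  104  122 8181] [362. 256.] [ 0.474 -0.169  0.131]
top red [326 171  17  18 227] [334. 180.] [ 0.615 -0.13   0.099]
top red [329 187  16   9  87] [336. 191.] [ 0.595 -0.135  0.084]
top red [160 205  19  12 182] [169. 211.] [0.558 0.18  0.1  ]
top red [163 218  16   6  90] [170. 221.] [0.54  0.181 0.085]
top orange [271  86  34  30 124] [287.  96.] [ 0.784 -0.044  0.089]
top orange [275 103  22  21 349] [286. 113.] [ 0.769 -0.044  0.006]
top orange [ 118  228   86  117 8446] [161. 290.] [0.417 0.186 0.131]
0.1 [-8.24313823e-04  9.91244752e-01  1.32034568e-01 -1.85786056e-04] 0.0726
```

```bash
python3 - <<'E'
import numpy as np,cv2
t=np.load('top.npz');im=t['im'];W=t['W']
cv2.imwrite('pics/topc.png',cv2.resize(im[140:330,290:430],None,fx=4,fy=4,interpolation=cv2.INTER_CUBIC)[:600])
s=np.load('scene.npz')['im'];cv2.imwrite('pics/scc.png',cv2.resize(s[70:230,150:340],None,fx=4,fy=4,interpolation=cv2.INTER_CUBIC)[:600])
m=cv2.inRange(cv2.cvtColor(im,cv2.COLOR_BGR2HSV),(95,100,50),(130,255,255))>0
m[:,:290]=0
P=W[m]; print(np.nanpercentile(P[:,2],[1,5,25,50,75,95,99]))
lid=P[P[:,2]>.127]; print(cv2.minAreaRect(lid[:,:2].astype(np.float32)),cv2.boxPoints(cv2.minAreaRect(lid[:,:2].astype(np.float32))))
low=P[(P[:,2]<.129)&(P[:,2]>.11)]; print(len(low),np.median(low,0),low[:40].round(3))
E
```

```text
[0.11842193 0.12623974 0.12913815 0.13105474 0.13252148 0.13430458
 0.13545985]
((0.482663094997406, -0.16842038929462433), (0.20073877274990082, 0.14268365502357483), 16.225738525390625) [[ 0.3663571  -0.12796569]
 [ 0.40622613 -0.264966  ]
 [ 0.5989691  -0.20887509]
 [ 0.55910003 -0.07187477]]
1921 [ 0.41352401 -0.17276145  0.12755913] [[ 0.583 -0.154  0.128]
 [ 0.583 -0.156  0.127]
 [ 0.581 -0.148  0.125]
 [ 0.581 -0.149  0.127]
 [ 0.581 -0.151  0.128]
 [ 0.581 -0.153  0.126]
 [ 0.581 -0.154  0.129]
 [ 0.581 -0.156  0.128]
 [ 0.579 -0.142  0.128]
 [ 0.58  -0.144  0.125]
 [ 0.58  -0.146  0.125]
 [ 0.579 -0.147  0.127]
 [ 0.579 -0.149  0.128]
 [ 0.579 -0.151  0.128]
 [ 0.579 -0.152  0.128]
 [ 0.58  -0.156  0.121]
 [ 0.578 -0.138  0.128]
 [ 0.578 -0.14   0.127]
 [ 0.578 -0.142  0.126]
 [ 0.578 -0.143  0.127]
 [ 0.578 -0.146  0.123]
 [ 0.578 -0.147  0.126]
 [ 0.578 -0.151  0.117]
 [ 0.578 -0.152  0.12 ]
 [ 0.578 -0.155  0.117]
 [ 0.578 -0.156  0.119]
 [ 0.576 -0.131  0.126]
 [ 0.576 -0.133  0.126]
 [ 0.576 -0.135  0.126]
 [ 0.576 -0.136  0.128]
 [ 0.576 -0.138  0.127]
 [ 0.576 -0.14   0.127]
 [ 0.576 -0.143  0.121]
 [ 0.577 -0.145  0.118]
 [ 0.577 -0.147  0.118]
 [ 0.577 -0.149  0.117]
 [ 0.576 -0.15   0.12 ]
 [ 0.576 -0.153  0.118]
 [ 0.576 -0.154  0.12 ]
 [ 0.577 -0.156  0.117]]
```

View pics/scene0.png

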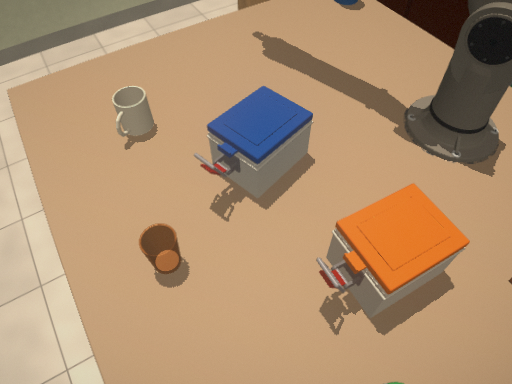

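View pics/topc.png

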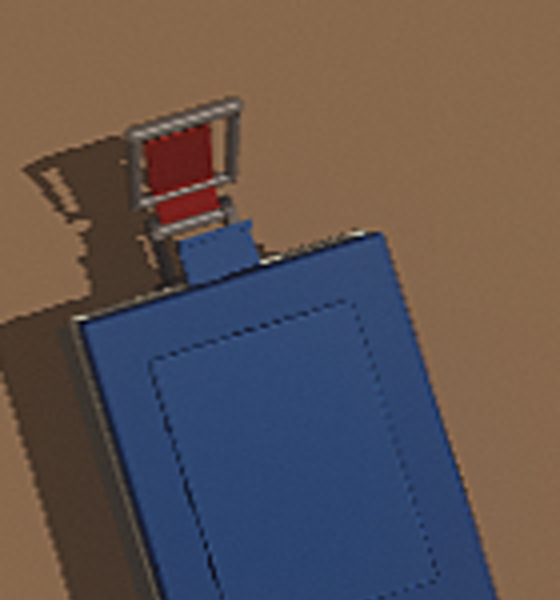

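View pics/scc.png

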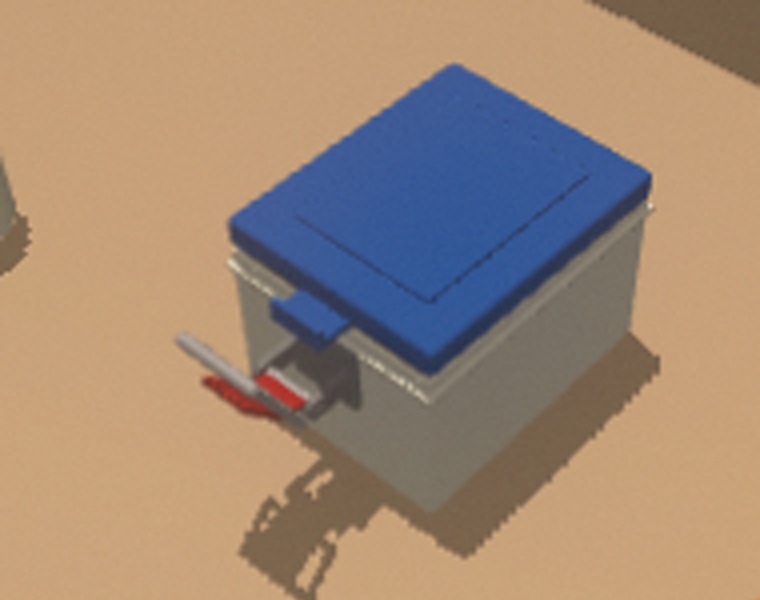

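The top crop shows the blue tub's loop bar from crop (133,132) to (240,103), the red plate under it, and the keeper ledge at about (180–250, 225–280). The scene view confirms the loop is leaning out above the lever.

```bash
cat >> h.py <<'E'
def ray(name,uv,z):
    c=calibration(name); K=np.array([[c['fx'],0,c['cx']],[0,c['fy'],c['cy']],[0,0,1]])
    n=cv2.undistortPoints(np.array(uv,float).reshape(-1,1,2),K,np.array([c['k1'],0,0,0,0.])).reshape(-1,2)
    R=cv2.Rodrigues(np.array(c['rvec'],float))[0]; t=np.array(c['tvec'],float).ravel()
    o=-R.T@t; d=np.c_[n,np.ones(len(n))]@R
    return o+d*((z-o[2])/d[:,2])[:,None]
E
python3 - <<'E'
from h import *
cr=lambda *p:(np.array(p)+.5)/4-.5+[290,140]
def show(l,P): print(l,P.round(4).tolist())
bar=ray('top',cr((133,132),(240,103)),.140)
lid=ray('top',cr((80,322),(380,235)),.131)
kf=ray('top',cr((179,240),(250,222)),.1275)
show('bar',bar);show('lid',lid);show('keeperfront',kf)
cs=lambda *p:(np.array(p)+.5)/4-.5+[150,70]
sb=ray('scene',cs((181,337)),.140); show('scene bar far end',sb)
kfs=ray('scene',cs((272,300),(322,342)),.1275); show('scene keeper front',kfs)
for P in (bar,lid,kf):
    e=P[1]-P[0]; print(np.linalg.norm(e),np.degrees(np.arctan2(-e[0],e[1])) if 0 else np.degrees(np.arctan2(e[1],e[0])))
W=np.load('top.npz')['W']; im=np.load('top.npz')['im']
hsv=cv2.cvtColor(im,cv2.COLOR_BGR2HSV); m=cv2.inRange(hsv,(95,100,50),(130,255,255))>0; m[:,:290]=0
# lid side edges, excluding keeper: use yaw rect on eroded-open mask
o=cv2.morphologyEx(m.astype(np.uint8),cv2.MORPH_OPEN,np.ones((27,27),np.uint8))
c=max(cv2.findContours(o,0,1)[0],key=cv2.contourArea)
r=cv2.minAreaRect(ray('top',c.reshape(-1,2),.131)[:,:2].astype(np.float32)); print(r)
print(cv2.boxPoints(r))
E
```

```text
bar [[0.6224, -0.1028, 0.14], [0.6351, -0.1511, 0.14]]
lid [[0.5383, -0.0783, 0.131], [0.576, -0.2146, 0.131]]
keeperfront [[0.5749, -0.1242, 0.1275], [0.5827, -0.1566, 0.1275]]
scene bar far end [[0.6353, -0.1476, 0.14]]
scene keeper front [[0.5823, -0.1561, 0.1275], [0.5749, -0.1182, 0.1275]]
0.05002528405088771 -75.26088828464431
0.14136191912894697 -74.55137855824908
0.03334801599793374 -76.38806551989906
((0.4723169803619385, -0.1712719202041626), (0.17765852808952332, 0.1423683762550354), 16.276601791381836)
[[ 0.36709687 -0.1278374 ]
 [ 0.40699914 -0.26449963]
 [ 0.57753706 -0.21470644]
 [ 0.53763485 -0.07804421]]
```

```bash
cat >> h.py <<'E'
from scipy.spatial.transform import Rotation as Ro
yaw=np.radians(15.6); n=np.array([np.cos(yaw),np.sin(yaw),0]); seat=np.array([.5709,-.1426,0])
def quat(tilt=0):  # tool x along n; tilt (deg) leans the body outward
    a=np.radians(tilt); z=-np.sin(a)*n-np.cos(a)*np.array([0,0,1]); x=np.cos(a)*n-np.sin(a)*np.array([0,0,1])
    q=Ro.from_matrix(np.c_[x,np.cross(z,x),z]).as_quat(); return np.r_[q[3],q[:3]]
def tcp(out,tipz,tilt=0):  # TCP for fingertip centre at `out` from seat, height tipz
    a=np.radians(tilt); return seat+n*out+[0,0,tipz]+env.nose_length*(np.sin(a)*n+np.cos(a)*np.array([0,0,1]))
E
python3 - <<'E'
from h import *
env.grip(0)
env.reach(tcp(88,.2) if 0 else tcp(.088,.2),quat())
print(env.movel(tcp(.088,.132),.12,stop_force=10))
print(env.movel(tcp(.024,.132),.05,stop_force=15))
s=env.get_state(); print(s['time'],s['tcp_pos']-tcp(.024,.132),s['force'],s['opening'])
print(env.movel(tcp(.085,.134),.12,stop_force=15)); env.movel(tcp(.095,.2),.15)
im,d,W=cloud('top'); cv2.imwrite('pics/t1.png',cv2.resize(im[140:260,290:430],None,fx=4,fy=4,interpolation=cv2.INTER_CUBIC))
im,d,W=cloud('scene'); cv2.imwrite('pics/s1.png',cv2.resize(im[70:210,150:340],None,fx=4,fy=4,interpolation=cv2.INTER_CUBIC))
print(env.get_state()['time'])
E
```

```text
False
False
5.5583 [ 2.75245485e-04  1.94357222e-04 -1.93504362e-05] [ 0.04390229 -0.31116487 -0.38920725] -0.00017222914131263603
False
6.9083
```

View pics/s1.png

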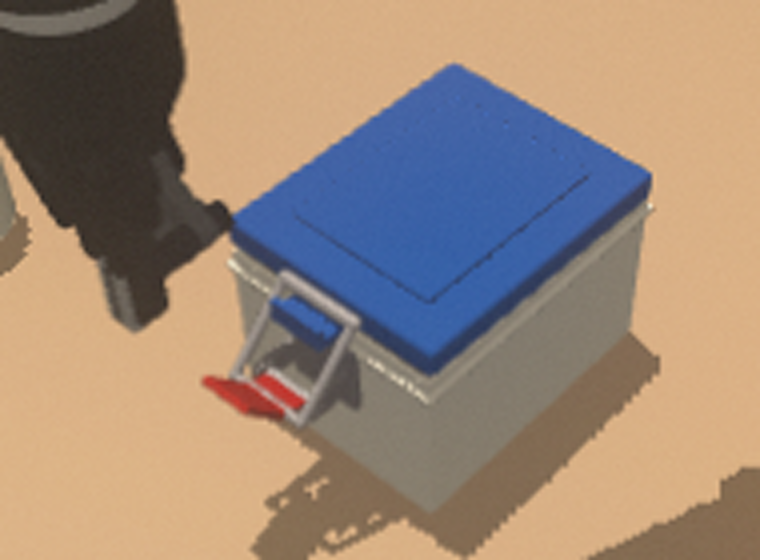

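View pics/t1.png

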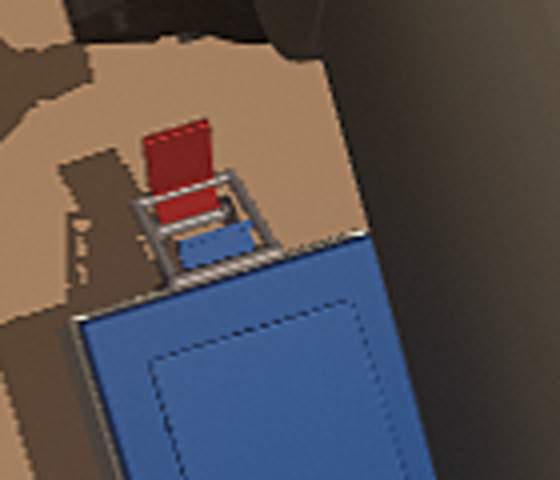

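The loop bar now lies behind the keeper: scene crop (285,275)–(355,322), top crop (175,285)–(275,252). The lever is still up, so next I press it.

```bash
python3 - <<'E'
from h import *
T=20
env.reach(tcp(.060,.18,T),quat(T))
print(env.movel(tcp(.041,.125,T),.12,stop_force=10))
for z in (.10,.085,.07,.06,.052,.046,.040):
    r=env.movel(tcp(.041,z,T),.05,stop_force=35); s=env.get_state()
    print(z,r,s['time'],(s['tcp_pos']-tcp(.041,z,T)).round(4),s['force'].round(1))
    if r: break
env.movel(s['tcp_pos']+n*.03+[0,0,.04],.12); env.movel(tcp(.10,.2,T),.2)
im,d,W=cloud('top'); cv2.imwrite('pics/t2.png',cv2.resize(im[140:260,290:430],None,fx=4,fy=4,interpolation=cv2.INTER_CUBIC))
im,d,W=cloud('scene'); cv2.imwrite('pics/s2.png',cv2.resize(im[70:210,150:340],None,fx=4,fy=4,interpolation=cv2.INTER_CUBIC))
print(env.get_state()['time'])
E
```

```text
False
0.1 False 8.625 [-0.      0.0001 -0.0003] [-0.5  0.5  0.4]
0.085 False 9.075 [-0.0004 -0.     -0.0006] [-0.4 -0.  -0.3]
0.07 False 9.525 [ 0.0002  0.0002 -0.0006] [-0.6 -0.1  0.4]
0.06 False 9.875 [ 0.0001  0.0001 -0.0004] [-1.1  0.   0.5]
0.052 False 10.1833 [-0.0001  0.0001 -0.0004] [ 0.5 -0.6 -0.2]
0.046 False 10.45 [0.0021 0.0005 0.0016] [ 3.7 -0.3  7.3]
0.04 False 10.7167 [0.0047 0.001  0.0043] [ 7.7  2.2 18.7]
12.175
```

View pics/s2.png

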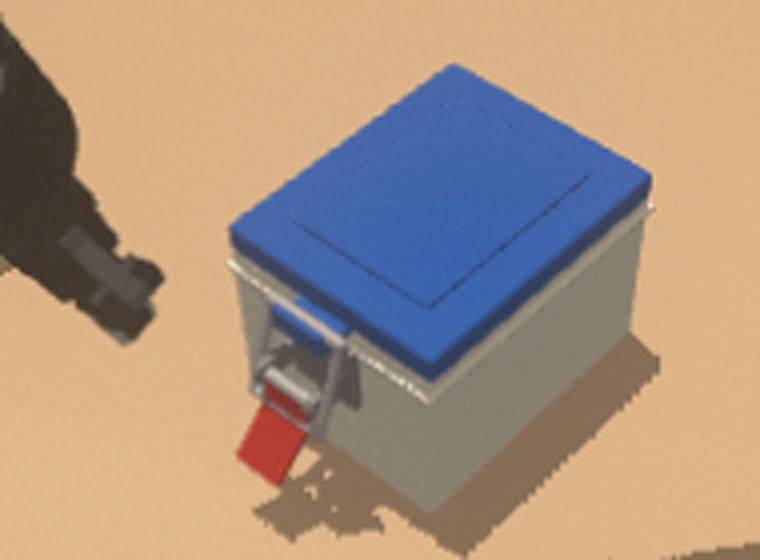

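View pics/t2.png

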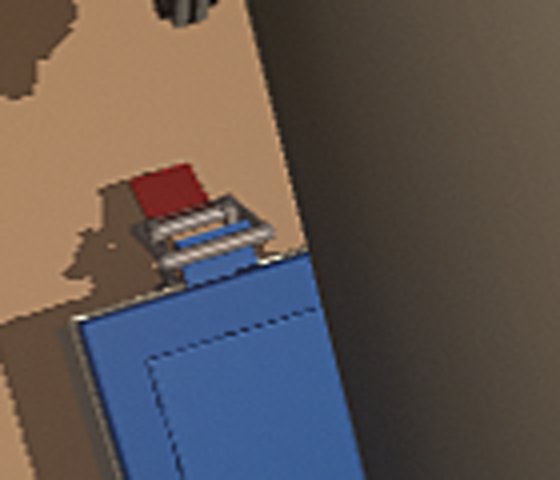

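The lever is down at scene crop (272,447) and the bar sits on the keeper behind its tooth, top crop (165,262)–(270,235). I'll check the numbers before handing in.

```bash
python3 - <<'E'
from h import *
t=np.array([-n[1],n[0],0])
for nm in ('top','scene'):
    im,d,W=cloud(nm); hsv=cv2.cvtColor(im,cv2.COLOR_BGR2HSV)
    rel=np.dstack([(W-seat)@n,(W-seat)@t,W[...,2]])
    near=(abs(rel[...,1])<.03)&(abs(rel[...,0])<.08)
    P=rel[(cv2.inRange(hsv,(0,150,60),(6,255,255))>0)&near]
    print(nm,'lever',len(P),np.median(P,0),P.min(0),P.max(0), 'slope',np.polyfit(P[:,0],P[:,2],1))
    old=np.load(nm+'.npz')['W']; r0=(old-seat)@n; L=(r0<-.03)&(r0>-.08)&(abs((old-seat)@t)<.04)&(old[...,2]>.12)
    print('lid',np.nanmedian(old[L][:,2]),np.nanmedian(W[L][:,2]))
    g=(cv2.inRange(hsv,(0,0,60),(180,90,255))>0)&near&(rel[...,2]>.113)&(rel[...,0]>-.012)&(rel[...,0]<.03)
    print('bar',np.median(rel[g],0),g.sum())
E
```

```text
top lever 171 [0.03641337 0.00055931 0.04952489] [ 0.02300959 -0.02784379 -0.00236631] [0.04875944 0.01633624 0.06842179] slope [-1.09643848  0.08901195]
lid 0.13315796571392258 0.12985098483579854
bar [0.00803983 0.01820056 0.63251129] 1972
scene lever 214 [0.03436302 0.00236672 0.05306466] [ 0.01998765 -0.0147549   0.03899019] [0.04759959 0.01802075 0.0786615 ] slope [-1.15284462  0.09327544]
lid 0.1342661599738233 0.13098521685910763
bar [0.0034386  0.00099914 0.12093919] 114
```

```bash
python3 -c "
from h import *
print(job.job_done())"
```

```text
the job is handed in; nothing more can be done
None
```

I closed the blue tub's latch and handed the job in: the bar is behind the keeper's tooth, the red lever is down at its stop and holding, the lid is pulled down, and I never went near the orange tub.

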